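# Slide the teapot stand between the sugar jar and the spoon caddy

### The job

Push the tiled wooden teapot stand along the table, through the narrow gap between the spoon caddy and the sugar jar, until it lies wholly on the cream mat with the red border beyond them, squared up with the mat. Only slide it with the fingers: do not lift or tip it, and leave the other tea things where they stand. Brushing the caddy or the jar is fine; both are fixed to the table.

Things in the scene. Friction and masses are not known exactly. Their poses are not given: they have to be found in the camera images.
- teapot_stand: Loose dark wooden slab with a white tile and a blue diamond on top, 96 mm along its x, 110 mm along its y, 24 mm tall, about 0.35 kg, edges rounded 4 mm; too wide to grip. Origin: centre of its underside. It starts before the gap (on the caddy's -y side), up to 45 mm off the gap's middle line and turned up to 0.35 rad from the caddy's axes. It slides with ordinary friction and stops when the push stops.
- spoon_caddy: Green open plastic box with spoons lying in it, fixed to the table, 70 mm along its x, 90 mm along its y, 42 mm tall. Origin: centre of its underside. Its flat +x side is one side of the gap. The way through the gap is along its +y (from the stand to the mat).
- sugar_jar: Squat round glass sugar jar with a steel lid, fixed to the table, 80 mm diameter, 44 mm tall. Origin: centre of its underside. It stands on the caddy's +x side; the free gap between it and the caddy is 105 to 108 mm wide. Its yaw means nothing.
- place_mat: Flat cream rectangle with a red border, level with the table (2 mm or less, nothing catches on it), 134 mm along its x, 148 mm along its y including the border. Origin: its centre. It lies beyond the gap on the caddy's +y side, its axes within 0.05 rad of the caddy's, its centre within 6 mm of the gap's middle line.
- mug: Bystander, loose: blue mug, 76 mm across, 85 mm tall. Origin: centre of its underside.
- jam_jar: Bystander, loose: amber jam jar with brass lid, 64 mm across, 85 mm tall. Origin: centre of its underside.
- tea_glass: Bystander, loose: green tea glass, 60 mm across, 90 mm tall. Origin: centre of its underside.
- sweets_bowl: Bystander, loose: white bowl, 110 mm across, 45 mm tall. Origin: centre of its underside.
- tea_tin: Bystander, loose: red round tea tin, 70 mm across, 100 mm tall. Origin: centre of its underside.
- teapot: Bystander, loose: white teapot with blue knob, about 130 mm across plus spout and handle, 117 mm tall. Origin: centre of its underside.
There are look-alikes about, which are no part of the job. Of the things shaped like the teapot_stand, the wooden one is meant.

How it is judged:
On the way:
1. the stand passes between the caddy and the jar, flat on the table (x of teapot_stand in the frame of spoon_caddy between 0.076 and 0.101 m and y of teapot_stand in the frame of spoon_caddy between -0.03 and 0.03 m and height (world z) of teapot_stand below 0.006 m), for 0.05 s.
At the end, for the whole second after the job is handed in: The stand lies flat and still on the mat: its centre within 20 mm of the mat's centre along each of the mat's axes, turned less than 0.25 rad from it (x of teapot_stand in the frame of place_mat between -0.02 and 0.02 m and y of teapot_stand in the frame of place_mat between -0.02 and 0.02 m and angle between the x axis of teapot_stand and the x axis of place_mat, either way round below 0.25 rad and height (world z) of teapot_stand below 0.004 m and angle between teapot_stand's own z axis and vertical below 0.05 rad and linear speed of teapot_stand below 0.01 m/s); the robot touches nothing.
It fails at once if the stand is lifted or tipped (underside centre 10 mm up, or tilted 0.2 rad) (height (world z) of teapot_stand above 0.01 m or angle between teapot_stand's own z axis and vertical above 0.2 rad).
It fails at once if another tea thing is moved more than 20 mm (distance of any of mug, jam_jar, tea_glass, sweets_bowl, tea_tin, teapot from where it was at the start of the episode above 0.02 m).
It also fails if it takes over 72 s, if anything falls off the work surface, if the arm or the gripper's body presses on something with over 40 N, if the wrist force passes 120 N, or if a joint passes its speed limit or range.

### The arm

A 7-joint arm with a two-finger parallel gripper is mounted at the origin on the work surface. World frame = base frame: x ahead of the robot, y to its left, z up, the work surface at z = 0. Lengths are in m, angles in rad, forces in N, time in s.
With the tool pointing down it reaches from about 0.425 to 0.875 m from the base axis. Payload 4.7 kg.
Tool frame: the origin (TCP) lies at the very end of the fingers, on their centre line; the grasp point (between the pads) lies 19 mm behind it; z points along the fingers, y is the line along which they close (so a half turn about z gives the same grasp; the last joint's range is limited). The gripper opens to 87 mm and grips with 3 to 60 N. Pads are 19 mm wide; open, the fingers measure 117 mm over their backs; the gripper's body (75 mm by 190 mm) begins 51 mm behind the grasp point.
Start: joints at [1.282, 0.321, -0.07, 1.45, 0.023, 1.371, -0.057], TCP at [0.194, -0.62, 0.223] pointing down, gripper open.
Joint ranges: [-2.86, 2.86], [-0.3, 2.09], [-1.38, 1.24], [0.06, 2.45], [-1.56, 4.7], [0.09, 2.05], [-2.69, 2.69]. Speed limits (rad/s): [2.57, 2.57, 3.14, 3.14, 3.14, 3.14, 3.14].

### API

Orientations are given as a rotation vector (axis times angle).
In Python, from bench import ctrl, imaging, ticket gives the robot as it stands.
- The arm moves only by the tool jog_arm, never from a script. Its argument "rows" is text: rows parted by semicolons, each of 7 numbers parted by spaces: the shift along the tool's x, y, z in cm, then the turn, a rotation vector about the tool's x, y, z in rad, then the closure, from -1 (fully open) to 1 (shut), so that 0 is half open. A call has 1 to 5 rows; each row shifts and turns the commanded pose from where the row before left it, along the tool's axes as they then stand; what a row does not reach is not made up. A row lasts 1/8 s, in which the tool goes at most 62.5 mm and 10.7 degrees, less where a joint would pass 70% of its speed; a pose out of reach is approached as far as the arm can. A call with a gripper value outside its range is refused whole. The fingers move at their own pace and stop on an object; "force" is the grip in N (left out, the last holds). Time passes only in rows, so rows that do not move let the fingers close. It gives the time, the measured TCP pose, the force, the opening and the grip force at its end, in the units of the state.
- ctrl.get_state(): the state, without advancing time (a new reading comes with each control period).
- imaging.get_image(name): name is "side" or "top" or "wrist"; returns a dict with "img" (384x512x3 uint8, blue, green, red), "vertical_fov" (degrees; the focal length in pixels is half the picture's height over the tangent of half this angle, whatever the lens; pixels are square), "cx", "cy" (the principal point, pixels), "origin" and "orientation" of the camera in the world. Camera axes: x right, y down, z forward; pixel columns grow to the right and rows downward; lengths in m; the calibration is good to about 2 mm. A picture is of the moment at which its call begins. There is no depth.
- ticket.close_job(): hands the job in; it is judged then, once.
The state is a dict: "time": time; "joint_positions": joint angles; "qd": joint speeds; "joint_torque": joint torques, N m; "position": TCP position; "tool_rot": TCP orientation; "ft_force": force on the tool from outside, world axes, zero at the start; "torque": the same for the moment, N m; "grip_width": opening from 0.0 (shut) to 1.0 (fully open); "grip_force": force on a finger pad.
Only numpy, scipy, OpenCV 4.12 (cv2) and the standard library are available. Lean on these libraries where they do the work, as an engineer would, in place of code of your own. Each camera call takes 0.05 s, during which the arm holds its last target. There are 200 camera calls.

## Working session

There is one attempt and no reset: what is moved stays moved. The work goes in short steps, Python scripts to look and compute and a tool call to move; the robot and the scene stay as the last step left them, time stands still between calls to the robot, and variables do not carry over. Pictures are saved under pics/ and viewed, at most 10 in all, crops included, and the job is handed in when it is done.

Besides the shell and the picture viewer there is one more tool, called after "Call:" as name(argument=value, ...) on one line, values as JSON. jog_arm: Moves the arm, as the interface text tells. Its arguments: {"type":"object","properties":{"rows":{"type":"string"},"force":{"type":"number"}},"required":["rows"]}

```bash
mkdir -p pics; cat > h.py <<'E'
import numpy as np, cv2
from scipy.spatial.transform import Rotation as R
from bench import ctrl, imaging, ticket
def cam(n):
    d=imaging.get_image(n); return d
def ray(d,u,v):
    f=d["img"].shape[0]/2/np.tan(np.radians(d["vertical_fov"])/2)
    o=np.array(d["orientation"],float)
    M=o if o.shape==(3,3) else R.from_rotvec(o).as_matrix()
    return np.array(d["origin"]), M@np.array([(u-d["cx"])/f,(v-d["cy"])/f,1.0])
def onz(d,u,v,z=0):
    o,r=ray(d,u,v); return o+r*(z-o[2])/r[2]
E
python3 - <<'E'
from h import *
for n in("top","side"):
    d=cam(n); cv2.imwrite(f"pics/{n}0.png",d["img"]); print(n,d["vertical_fov"],d["cx"],d["cy"],d["origin"],d["orientation"])
s=ctrl.get_state(); print(s["position"],s["tool_rot"],s["time"])
E
```

```text
top 44.802254635297054 258.1233566752901 190.10233698168986 [ 0.3940851  -0.03841414  1.59574521] [-2.12340748  2.17632404 -0.10482696]
side 55.290087038620975 249.98940689911123 189.8460797572446 [0.32217818 0.75885181 0.86507105] [-0.43152663  2.77387062 -1.11550249]
[ 0.19360477 -0.61995903  0.22155453] [-3.10394537e+00 -4.73581655e-01  6.06861308e-04] 0.1
```

View pics/top0.png

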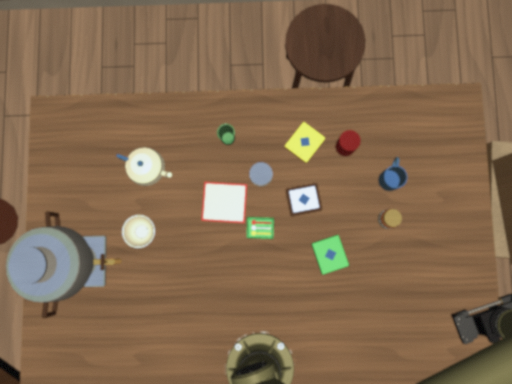

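View pics/side0.png

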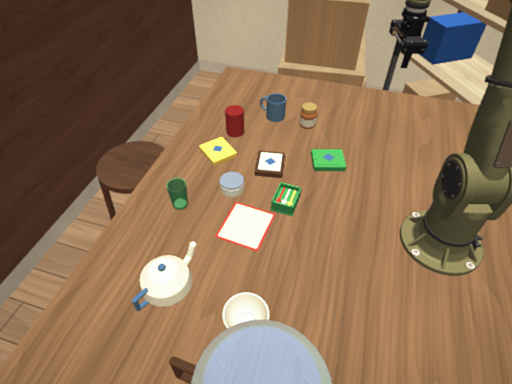

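Top view: the candidates are the yellow slab (305,141), the green slab (331,254) and the dark wooden slab with white tile and blue diamond (304,199). The wooden one fits. The caddy is at (260,228), the jar at (261,174) and the mat at (224,202). The arm is clear of all of them.

```bash
cat > m.py <<'E'
from h import *
def rect(d,mask,near,z,minA=60):
    k=None; best=None
    cs,_=cv2.findContours(mask.astype(np.uint8)*255,cv2.RETR_EXTERNAL,cv2.CHAIN_APPROX_NONE)
    for c in cs:
        if cv2.contourArea(c)<minA: continue
        (x,y),_=cv2.minEnclosingCircle(c); q=np.hypot(x-near[0],y-near[1])
        if best is None or q<best[0]: best=(q,c)
    c=cv2.convexHull(best[1])[:,0].astype(float)
    p=np.array([onz(d,u,v,z)[:2] for u,v in c])*1000
    r=cv2.minAreaRect(p.astype(np.float32)); return r,p
E
python3 - <<'E'
from m import *
d=cam("top"); im=cv2.resize(d["img"],None,fx=4,fy=4,interpolation=cv2.INTER_CUBIC)
hsv=cv2.cvtColor(im,cv2.COLOR_BGR2HSV).astype(int); H,S,V=hsv[...,0],hsv[...,1],hsv[...,2]
f=dict(d); f["cx"]=4*d["cx"]+1.5; f["cy"]=4*d["cy"]+1.5; f["img"]=im
white=(S<60)&(V>150)
redcream=((S<60)&(V>150))|((S>110)&((H<5)|(H>172))&(V>120))
green=(H>45)&(H<80)&(S>90)
blue=(H>100)&(H<125)&(S>50)
for n,m,p,z in(("tile",white,(304,199),.024),("mat",redcream,(224,202),.001),("caddy",green,(260,228),.042),("jar",(H>95)&(H<130)&(S>25),(261,174),.044),("diamond",blue,(304,199),.024)):
    r,_=rect(f,m,(p[0]*4,p[1]*4),z,100); print(n,np.round(r[0],1),np.round(r[1],1),round(r[2],1))
cv2.imwrite("pics/crop.png",im[440:1100,760:1440])
E
```

```text
tile [ 548.7 -160.3] [78.9 92.7] 9.5
mat [547.  112.3] [137.5 123.7] 85.0
caddy [454.5  -9.6] [90.6 71.2] 86.6
jar [636.6 -16.7] [71.9 72.2] 61.8
diamond [ 548.9 -160.1] [30.2 29.8] 54.5
```

View pics/crop.png

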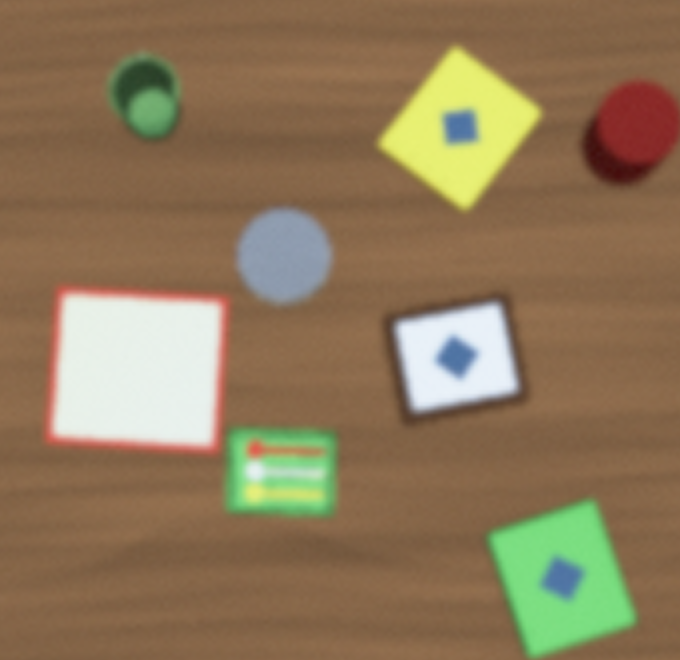

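The crop confirms it: brown rim, white tile, blue diamond. Sizes check out too: tile 79x93 inside 96x110, caddy 91x71 and a gap of about 107 mm. In the caddy's frame the stand is at (103,-145) mm and turned about +13°. The gap's middle line is x=88.5.

Plan: push it sideways and flush from its +x side to centre and square it, then push from behind with two fingers.

Call:
jog_arm(rows="5.5 -3 0 0 0 0 -0.6;5.5 -3 0 0 0 0 -0.6;5.5 -3 0 0 0 0 -0.6;5.5 -3 0 0 0 0 -0.6;5.5 -3 0 0 0 0 -0.6")

```text
time: 0.78
position: [0.4121, -0.3942, 0.2225]
tool_rot: [3.105, 0.473, -0.0]
ft_force: [0.6, -0.4, 0.2]
grip_width: 0.797
grip_force: 0.0
```

Call:
jog_arm(rows="5.5 -3 0 0 0 0 -0.6;5.5 -3 0 0 0 0 -0.6;5.5 -3 0 0 0 0 -0.6;5.5 -3 0 0 0 0 -0.6;5.5 -3 0 0 0 0 -0.6")

```text
time: 1.4
position: [0.6293, -0.1699, 0.2224]
tool_rot: [3.105, 0.473, -0.0]
ft_force: [-0.0, -0.6, 0.4]
grip_width: 0.802
grip_force: 0.0
```

Call:
jog_arm(rows="0 0 0 0 0 0.12 -0.6;0 0 0 0 0 0.12 -0.6;0 0 5 0 0 0.12 -0.6;0 0 0 0 0 0 -0.6")

```text
time: 1.9
position: [0.625, -0.1707, 0.1681]
tool_rot: [-3.139, 0.088, 0.014]
ft_force: [-0.2, -0.7, -0.6]
grip_width: 0.801
grip_force: 0.0
```

```bash
cat > go.py <<'E'
# usage: go.py local_x local_y z heading_offset(deg of tool y in caddy frame): remaining move in tool axes, cm/rad
import sys; from h import *
C=np.array([.4545,-.0096]); A=np.radians(-3.4)
def status(s):
    M=R.from_rotvec(s["tool_rot"]).as_matrix(); p=np.array(s["position"])
    q=np.array([[np.cos(A),np.sin(A)],[-np.sin(A),np.cos(A)]])@(p[:2]-C)
    h=np.degrees(np.arctan2(M[1,1],M[0,1])-A); return M,p,q,h
if __name__=="__main__":
    x,y,z,h0=map(float,sys.argv[1:]); s=ctrl.get_state(); M,p,q,h=status(s)
    w=C+np.array([[np.cos(A),-np.sin(A)],[np.sin(A),np.cos(A)]])@np.array([x,y])/1000
    d=M.T@(np.array([*w,z/1000])-p)
    print("t",s["time"],"local",np.round(q*1000,1),"z",round(p[2]*1000,1),"h",round(h,1),"Rz",np.round(M[:,2],3),"F",np.round(s["ft_force"],1),"w",s["grip_width"])
    print("d tool cm",np.round(d*100,2),"turn z",round(-np.radians((h0-h+180)%360-180),3))
E
python3 go.py 187 -145 8 -90
python3 - <<'E'
from h import *
d=cam("wrist"); cv2.imwrite("pics/w0.png",d["img"]); print(d["origin"],d["orientation"],d["vertical_fov"])
E
```

```text
t 1.9 local [ 179.8 -150.7] z 168.1 h -89.8 Rz [-0.009  0.002 -1.   ] F [-0.2 -0.7 -0.6] w 0.8011033422767236
d tool cm [ 0.87 -0.55 16.  ] turn z 0.004
[ 0.70432346 -0.17649099  0.3293858 ] [ 2.01024413 -2.12347961 -0.31457473] 60.558969182358815
```

View pics/w0.png

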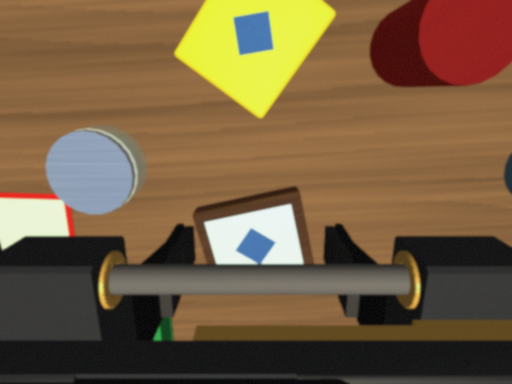

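The wrist view shows the stand below the fingers, with its +x-side top corners at about (196,212) and (297,189). The yellow slab's near corner is at (260,117), and the jar lid is centred at (93,171).

```bash
python3 - <<'E'
from h import *; from go import C,A
d=cam("wrist")
Q=np.array([[np.cos(A),np.sin(A)],[-np.sin(A),np.cos(A)]])
for n,u,v,z in(("cornL",196,212,.024),("cornR",297,189,.024),("yellow",260,117,.024),("jar",93,171,.044),("diam",256,246,.024)):
    p=onz(d,u,v,z)[:2]; print(n,np.round(p*1000,1),np.round(Q@(p-C)*1000,1))
E
```

```text
cornL [ 594.  -107.4] [145.1 -89.4]
cornR [ 612.5 -208.7] [ 169.6 -189.4]
yellow [ 683.3 -176.2] [ 238.3 -152.7]
jar [645.4 -23.6] [191.3  -2.6]
diam [ 553.5 -165.2] [ 108.1 -149.4]
```

Call:
jog_arm(rows="1.3 -0.4 5 0 0 0 -0.6;0 0 5 0 0 0 -0.6;0 0 4 0 0 0 -0.6;0 0 0.8 0 0 0 -0.6;0 0 0 0 0 0 -0.6")

```text
time: 2.62
position: [0.6429, -0.1683, 0.0265]
tool_rot: [3.14, -0.089, 0.004]
ft_force: [0.3, -0.5, 1.1]
grip_width: 0.798
grip_force: 0.0
```

```bash
python3 go.py 149 -145 8 -90
```

```text
t 2.625 local [ 197.5 -147.2] z 26.5 h -89.8 Rz [ 0.002 -0.001 -1.   ] F [ 0.3 -0.5  1.1] w 0.7977591744941734
d tool cm [-4.85 -0.24  1.84] turn z 0.003
```

Call:
jog_arm(rows="0 0 1.5 0 0 0 -0.6;-0.8 0 0 0 0 0 -0.6;-0.8 0 0 0 0 0 -0.6;-0.5 0 0 0 0 0 -0.6;0 0 0 0 0 0 -0.6")

```text
time: 3.25
position: [0.6203, -0.167, 0.01]
tool_rot: [3.14, -0.09, 0.001]
ft_force: [-0.2, -0.1, 0.4]
grip_width: 0.803
grip_force: 0.0
```

Call:
jog_arm(rows="-0.5 0 0 0 0 0 -0.6;-0.5 0 0 0 0 0 -0.6;-0.5 0 0 0 0 0 -0.6;-0.4 0 0 0 0 0 -0.6;0 0 0 0 0 0 -0.6")

```text
time: 3.88
position: [0.6012, -0.1657, 0.0096]
tool_rot: [3.14, -0.09, -0.001]
ft_force: [1.6, -0.5, 1.3]
grip_width: 0.803
grip_force: 0.6
```

```bash
python3 go.py 149 -145 8 -90; cat > st.py <<'E'
from m import *; from go import C,A
# stand pose from the top view: wood rim is dark, use white tile + blue diamond
Q=np.array([[np.cos(A),np.sin(A)],[-np.sin(A),np.cos(A)]])
def stand(near):
    d=cam("top"); im=cv2.resize(d["img"],None,fx=4,fy=4,interpolation=cv2.INTER_CUBIC)
    hsv=cv2.cvtColor(im,cv2.COLOR_BGR2HSV).astype(int); H,S,V=hsv[...,0],hsv[...,1],hsv[...,2]
    f=dict(d); f["cx"]=4*d["cx"]+1.5; f["cy"]=4*d["cy"]+1.5; f["img"]=im
    for n,m in(("tile",(S<60)&(V>150)),("diamond",(H>100)&(H<125)&(S>50))):
        try:
            r,_=rect(f,m,(near[0]*4,near[1]*4),.024,100)
            print(n,"world",np.round(r[0],1),"local",np.round(Q@(np.array(r[0])-C*1000),1),np.round(r[1],1),"ang vs caddy",round(r[2]+3.4,1))
        except Exception as e: print(n,e)
    return d["img"]
E
python3 - <<'E'
from st import *
im=stand((304,203)); cv2.imwrite("pics/t1.png",cv2.resize(im[120:280,190:390],None,fx=4,fy=3.75,interpolation=cv2.INTER_CUBIC))
E
```

```text
t 3.875 local [ 155.7 -147.1] z 9.6 h -89.9 Rz [-0. -0. -1.] F [ 1.6 -0.5  1.3] w 0.8028206794695091
d tool cm [-0.66 -0.21  0.16] turn z 0.002
tile world [ 534.5 -124.2] local [  86.6 -109.7] [38.9 79. ] ang vs caddy 91.6
diamond world [ 534.8 -139.4] local [  87.9 -124.8] [10.1 14.4] ang vs caddy 91.5
```

View pics/t1.png

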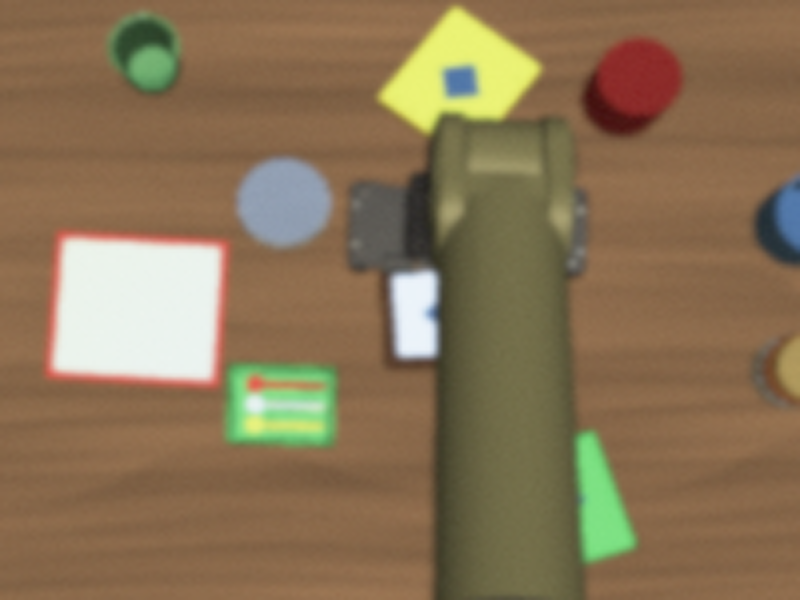

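The visible part of the stand now sits at local x=86.6 and is squared to about 1.6°. Next I back off, lift and go behind it.

Call:
jog_arm(rows="3 0 0 0 0 0 -0.15;0 0 -5.5 0 0 0 -0.15;0 0 -5.5 0 0 0 -0.15;-5 5 -3 0 0 0 -0.15;-5 4.6 0 0 0 0 -0.15")

```text
time: 4.55
position: [0.5409, -0.2451, 0.1461]
tool_rot: [3.14, -0.086, 0.005]
ft_force: [0.3, -1.2, -0.5]
grip_width: 0.576
grip_force: 0.0
```

Call:
jog_arm(rows="0 0 0 0 0 -0.175 -0.15;0 0 0 0 0 -0.175 -0.15;0 0 0 0 0 -0.175 -0.15;0 0 0 0 0 -0.175 -0.15;0 0 0 0 0 -0.175 -0.15")

```text
time: 5.18
position: [0.5394, -0.2444, 0.1431]
tool_rot: [-2.877, -1.257, 0.002]
ft_force: [-0.2, -0.5, -0.2]
grip_width: 0.576
grip_force: 0.0
```

Call:
jog_arm(rows="0 0 0 0 0 -0.175 -0.15;0 0 0 0 0 -0.175 -0.15;0 0 0 0 0 -0.175 -0.15;0 0 0 0 0 -0.175 -0.15;0 0 0 0 0 0 -0.15")

```text
time: 5.8
position: [0.5395, -0.2446, 0.1432]
tool_rot: [-2.28, -2.158, 0.001]
ft_force: [0.0, 0.7, 0.4]
grip_width: 0.576
grip_force: 0.0
```

```bash
python3 go.py 88 -243 10 0
python3 - <<'E'
from st import *
stand((304,203)); d=cam("wrist"); cv2.imwrite("pics/w2.png",d["img"])
E
```

```text
t 5.8 local [  98.8 -229.6] z 143.2 h 0.3 Rz [-0.002  0.001 -1.   ] F [0.  0.7 0.4] w 0.5759547266056305
d tool cm [-1.36 -1.06 13.32] turn z 0.005
tile world [ 535.2 -152.4] local [  89.  -137.7] [79.2 93.3] ang vs caddy 5.2
diamond world [ 535.  -152.4] local [  88.8 -137.7] [29.7 30.5] ang vs caddy 50.2
```

View pics/w2.png

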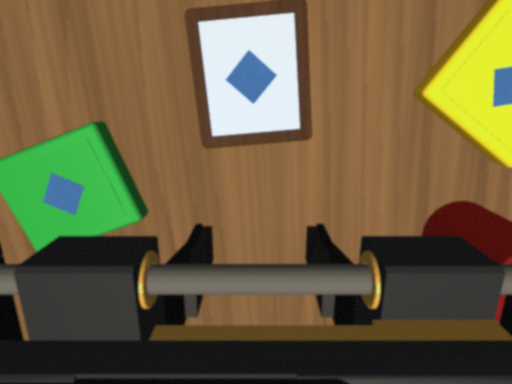

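The wrist view shows the stand whole ahead of the fingers, diamond at (251,77), rim corners at about (206,147) and (311,137), residual turn about 5°. The way is clear.

```bash
python3 - <<'E'
from st import *
from go import status
d=cam("wrist"); s=ctrl.get_state(); M,p,q,h=status(s)
for u,v in((251,77),(206,147),(311,137)):
    x=onz(d,u,v,.024); print(np.round(Q@(x[:2]-C)*1000,1), "tool cm",np.round(M.T@(x-p)*100,2))
E
```

```text
[  93.2 -141.1] tool cm [ 8.87 -0.56 11.97]
[  54.4 -198.3] tool cm [ 3.17 -4.46 11.97]
[ 144.2 -189.3] tool cm [ 4.03  4.53 11.96]
```

Call:
jog_arm(rows="-1 -0.6 5 0 0 0.005 -0.15;0 0 5 0 0 0 -0.15;0 0 3 0 0 0 -0.15;0 0 0.3 0 0 0 -0.15;0 0 0 0 0 0 -0.15")

```text
time: 6.58
position: [0.5345, -0.255, 0.012]
tool_rot: [2.285, 2.155, 0.001]
ft_force: [1.1, -0.9, 1.0]
grip_width: 0.575
grip_force: 0.0
```

Call:
jog_arm(rows="1 0 0 0 0 0 -0.15;1 0 0 0 0 0 -0.15;0.8 0 0 0 0 0 -0.15;0.8 0 0 0 0 0 -0.15;0 0 0 0 0 0 -0.15")

```text
time: 7.2
position: [0.5359, -0.2184, 0.0112]
tool_rot: [2.284, 2.157, 0.0]
ft_force: [0.0, 0.3, -0.3]
grip_width: 0.576
grip_force: 0.0
```

Call:
jog_arm(rows="0.6 0 0 0 0 0 -0.15;0.6 0 0 0 0 0 -0.15;0.6 0 0 0 0 0 -0.15;0.6 0 0 0 0 0 -0.15;0 0 0 0 0 0 -0.15")

```text
time: 7.82
position: [0.5374, -0.1935, 0.0109]
tool_rot: [-2.283, -2.157, -0.001]
ft_force: [-0.1, 1.2, -1.2]
grip_width: 0.573
grip_force: 0.0
```

```bash
python3 go.py 93 0 10 0
python3 - <<'E'
from st import *
stand((298,203)); d=cam("wrist"); cv2.imwrite("pics/w3.png",d["img"])
E
```

```text
t 7.825 local [  93.6 -178.7] z 10.9 h 0.2 Rz [ 0.     0.001 -1.   ] F [-0.1  1.2 -1.2] w 0.5729899464244369
d tool cm [ 1.787e+01 -1.000e-02  1.100e-01] turn z 0.003
tile world [ 541.  -122.6] local [  93.  -107.6] [87.5 79.4] ang vs caddy 89.1
diamond world [ 541.4 -125.4] local [  93.6 -110.5] [30.5 28.9] ang vs caddy 46.6
```

View pics/w3.png

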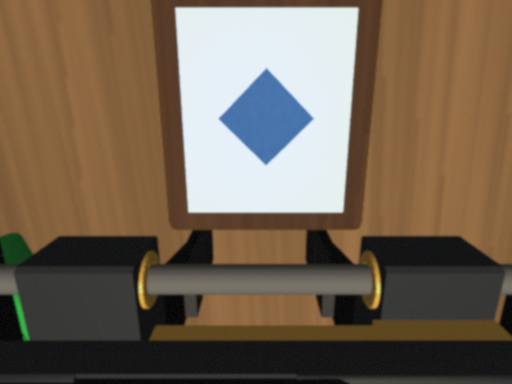

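The fingers are flush on the rear and the stand is square, but it is about 4.5 mm toward the jar. I'll steer it slightly left, then straighten.

Call:
jog_arm(rows="0.6 0 0 0 0 -0.015 -0.15;0.6 0 0 0 0 -0.015 -0.15;0.6 0 0 0 0 -0.015 -0.15;0.6 0 0 0 0 -0.015 -0.15;0.6 0 0 0 0 0 -0.15")

```text
time: 8.55
position: [0.5379, -0.1646, 0.0109]
tool_rot: [-2.219, -2.224, 0.0]
ft_force: [-0.8, -1.3, -0.6]
grip_width: 0.579
grip_force: 0.6
```

Call:
jog_arm(rows="0.6 0 0 0 0 0 -0.15;0.6 0 0 0 0 0 -0.15;0.6 0 0 0 0 0 -0.15;0 0 0 0 0 0 -0.15")

```text
time: 9.05
position: [0.5381, -0.146, 0.011]
tool_rot: [-2.218, -2.225, -0.001]
ft_force: [1.6, 0.2, -1.1]
grip_width: 0.578
grip_force: 0.0
```

```bash
python3 go.py 93 0 10 0
python3 - <<'E'
from st import *
stand((283,203))
E
```

```text
t 9.05 local [  91.5 -131.2] z 11.0 h 3.6 Rz [ 0.     0.001 -1.   ] F [ 1.6  0.2 -1.1] w 0.57755942411223
d tool cm [13.08  0.96  0.11] turn z 0.062
tile world [538.1 -73.2] local [ 87.3 -58.5] [85.9 78.3] ang vs caddy 93.4
diamond world [538.3 -77.2] local [ 87.7 -62.5] [30.5 30.1] ang vs caddy 46.9
```

Call:
jog_arm(rows="0.5 -0.05 0 0 0 0.012 -0.15;0.5 -0.05 0 0 0 0.012 -0.15;0.5 -0.05 0 0 0 0.012 -0.15;0.5 -0.05 0 0 0 0.012 -0.15;0.5 -0.05 0 0 0 0.012 -0.15")

```text
time: 9.72
position: [0.536, -0.1218, 0.011]
tool_rot: [2.286, 2.155, -0.0]
ft_force: [0.5, -1.9, 0.9]
grip_width: 0.573
grip_force: 1.1
```

Call:
jog_arm(rows="0.5 0 0 0 0 0 -0.15;0 0 0 0 0 0 -0.15")

```text
time: 9.98
position: [0.5364, -0.1158, 0.0109]
tool_rot: [-2.283, -2.157, -0.001]
ft_force: [-0.4, 0.2, 0.2]
grip_width: 0.575
grip_force: 0.0
```

```bash
python3 go.py 88 60 10 0
python3 - <<'E'
from st import *
stand((273,203))
E
```

```text
t 9.975 local [  88.  -101.2] z 10.9 h 0.1 Rz [ 0.     0.001 -1.   ] F [-0.4  0.2  0.2] w 0.5751633038036384
d tool cm [16.12  0.03  0.11] turn z 0.002
tile world [541.  -41.7] local [ 88.2 -26.9] [80.4 79.6] ang vs caddy 90.1
diamond world [540.4 -47.6] local [ 88.  -32.8] [30.  30.6] ang vs caddy 46.7
```

Centred and square at (88,-32). I push straight on.

Call:
jog_arm(rows="0.7 0 0 0 0 0 -0.15;0.7 0 0 0 0 0 -0.15;0.7 0 0 0 0 0 -0.15;0.7 0 0 0 0 0 -0.15;0.7 0 0 0 0 0 -0.15")

```text
time: 10.65
position: [0.5382, -0.0813, 0.0108]
tool_rot: [-2.284, -2.156, 0.0]
ft_force: [-0.1, -1.4, -0.9]
grip_width: 0.575
grip_force: 0.5
```

Call:
jog_arm(rows="0.7 0 0 0 0 0 -0.15;0.7 0 0 0 0 0 -0.15;0.7 0 0 0 0 0 -0.15;0.7 0 0 0 0 0 -0.15;0.7 0 0 0 0 0 -0.15")

```text
time: 11.28
position: [0.5404, -0.0467, 0.0109]
tool_rot: [2.285, 2.156, -0.0]
ft_force: [-0.2, -1.5, -1.0]
grip_width: 0.577
grip_force: 0.5
```

Call:
jog_arm(rows="0.7 0 0 0 0 0 -0.15;0.7 0 0 0 0 0 -0.15;0.7 0 0 0 0 0 -0.15;0.7 0 0 0 0 0 -0.15;0.7 0 0 0 0 0 -0.15")

```text
time: 11.9
position: [0.5424, -0.0117, 0.0109]
tool_rot: [2.285, 2.156, -0.0]
ft_force: [-0.6, -0.5, -0.6]
grip_width: 0.574
grip_force: 0.5
```

Call:
jog_arm(rows="0.7 0 0 0 0 0 -0.15;0.7 0 0 0 0 0 -0.15;0.7 0 0 0 0 0.01 -0.15;0.7 0 0 0 0 0.01 -0.15;0 0 0 0 0 0 -0.15")

```text
time: 12.52
position: [0.5443, 0.017, 0.0111]
tool_rot: [-2.305, -2.134, -0.001]
ft_force: [-0.3, 0.2, 0.0]
grip_width: 0.579
grip_force: 0.0
```

```bash
python3 go.py 85 57 10 0
python3 - <<'E'
from st import *
im=stand((240,203)); cv2.imwrite("pics/t4.png",cv2.resize(im[120:280,170:370],None,fx=4,fy=3.75,interpolation=cv2.INTER_CUBIC))
E
```

```text
t 12.525 local [88.  31.9] z 11.1 h -1.0 Rz [ 0.     0.001 -1.   ] F [-0.3  0.2  0. ] w 0.579307824445191
d tool cm [ 2.51 -0.35  0.11] turn z -0.018
tile world [550.9 100.9] local [ 89.7 116. ] [61.7 78.8] ang vs caddy 89.0
diamond world [545.4  91.1] local [ 84.8 105.9] [27.9 14.3] ang vs caddy 42.8
```

View pics/t4.png

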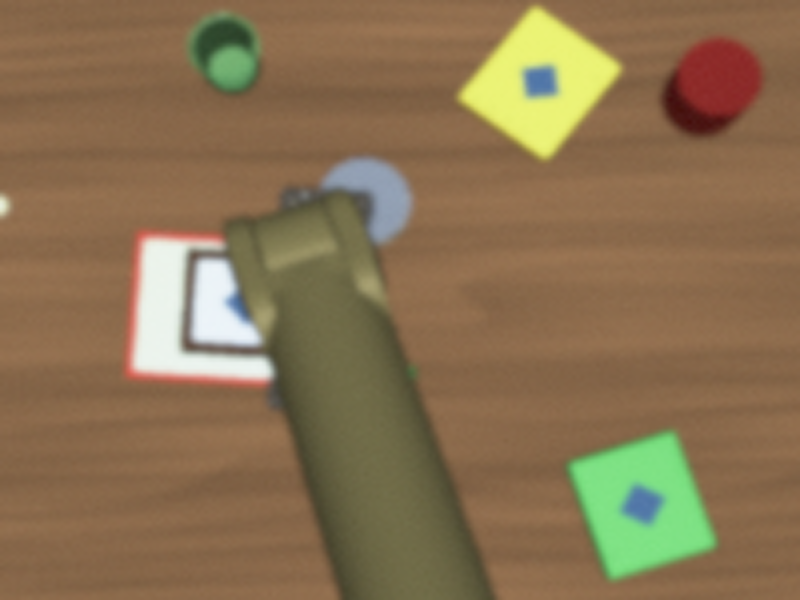

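The stand is on the mat area, squared, about 26 mm short of its centre. The other things are untouched.

Call:
jog_arm(rows="0.6 0 0 0 0 0 -0.15;0.6 0 0 0 0 0 -0.15;0.6 0 0 0 0 0 -0.15;0.6 0 0 0 0 0 -0.15;0.2 0 0 0 0 0 -0.15")

```text
time: 13.2
position: [0.5461, 0.0423, 0.011]
tool_rot: [2.305, 2.134, 0.0]
ft_force: [-0.9, -1.9, 1.6]
grip_width: 0.576
grip_force: 1.3
```

Call:
jog_arm(rows="0 0 0 0 0 0 -0.15;-2 0 0 0 0 0 -0.15;0 0 -5 0 0 0 -0.15;0 0 -5 0 0 0 -0.15;-5 0 -3 0 0 0 -0.15")

```text
time: 13.82
position: [0.5423, -0.0231, 0.144]
tool_rot: [2.296, 2.142, 0.008]
ft_force: [0.7, -1.3, -0.0]
grip_width: 0.576
grip_force: 0.0
```

Call:
jog_arm(rows="-5 0 0 0 0 0 -0.15;-5 0 0 0 0 0 -0.15;-5 0 0 0 0 0 -0.15;0 0 0 0 0 0 -0.15;0 0 0 0 0 0 -0.15")

```text
time: 14.45
position: [0.5291, -0.1766, 0.1408]
tool_rot: [-2.305, -2.133, -0.002]
ft_force: [-0.1, -0.0, -0.0]
grip_width: 0.578
grip_force: 0.0
```

```bash
python3 go.py 85 57 10 0
python3 - <<'E'
from st import *
im=stand((224,202)); cv2.imwrite("pics/t5.png",cv2.resize(im[120:280,170:370],None,fx=4,fy=3.75,interpolation=cv2.INTER_CUBIC))
E
```

```text
t 14.45 local [  84.4 -162.3] z 140.8 h -1.1 Rz [ 0.     0.001 -1.   ] F [-0.1 -0.  -0. ] w 0.5780701085073704
d tool cm [21.91 -0.35 13.11] turn z -0.018
tile world [544.6 110.2] local [ 82.8 125. ] [135.6 121.7] ang vs caddy 88.5
diamond world [551.7 110.1] local [ 90.  125.3] [30.  29.5] ang vs caddy 41.0
```

View pics/t5.png

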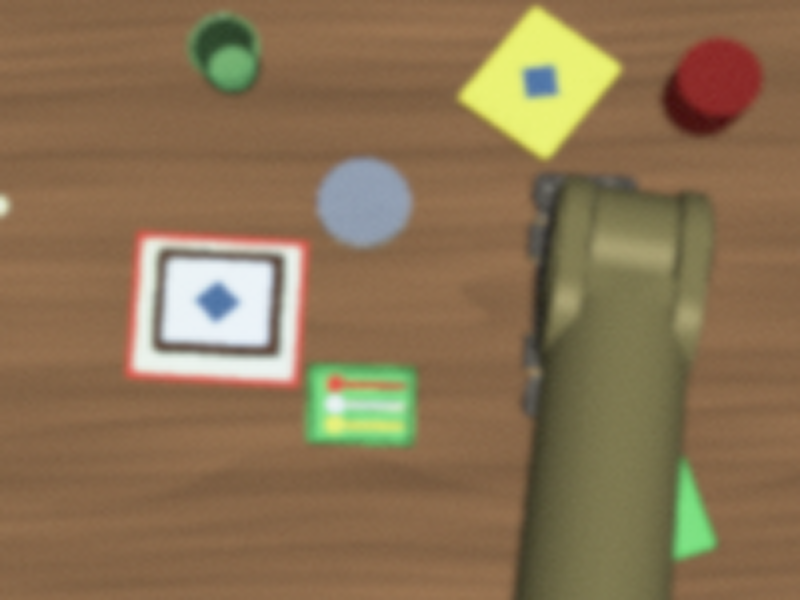

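The stand (diamond at (217,301) in the crop) lies wholly on the mat and squared up, about 5 mm off the mat's centre along x and 2 mm along y. The arm is clear of everything.

```bash
python3 -c "
from bench import ticket; print(ticket.close_job())"
```

```text
the job is handed in; nothing more can be done
None
```

I pushed the wooden teapot stand through the gap and handed the job in: by the last top view it lies wholly on the mat, squared up and about 5 mm off the mat's centre, with no other tea thing seen to have moved; no verdict came back.

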